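Load the chair-back spindles into the assembly jig

TASK

The four turned chair-back spindles have dried, so move them one by one from the drying rack into the assembly jig, each into the lane whose stop is set for its length: longest spindle in the longest lane, and so on down to the shortest. Every spindle must end lying down in both saddles of its lane, between the bottom rail and the stop. Set them down rather than dropping them, and leave the glue brush and the tape measure beside the work where they are.

Things in the scene. Friction and masses are not known exactly. Their poses are not given: they have to be found in the camera images.
- spindle_100: Turned beech spindle, 100 mm long, about 35 g, lying level in a V notch of the drying rack, axis 48 mm above the bench, neighbours 70 mm off. Origin mid-length on its axis; x runs along it (ends alike). Middle 40 mm: plain cylinder, 22 mm diameter, to grip across; then 17 mm shafts and 12 mm tenons. Rack fixed, 56 mm high; 54 mm clear under the grip between its two rails.
- spindle_125: Turned beech spindle, 125 mm long, about 42 g, lying level in a V notch of the drying rack, axis 48 mm above the bench, neighbours 70 mm off. Origin mid-length on its axis; x runs along it (ends alike). Middle 40 mm: plain cylinder, 22 mm diameter, to grip across; then 17 mm shafts and 12 mm tenons. Rack fixed, 56 mm high; 54 mm clear under the grip between its two rails.
- spindle_150: Turned beech spindle, 150 mm long, about 50 g, lying level in a V notch of the drying rack, axis 48 mm above the bench, neighbours 70 mm off. Origin mid-length on its axis; x runs along it (ends alike). Middle 40 mm: plain cylinder, 22 mm diameter, to grip across; then 17 mm shafts and 12 mm tenons. Rack fixed, 56 mm high; 54 mm clear under the grip between its two rails.
- spindle_175: Turned beech spindle, 175 mm long, about 58 g, lying level in a V notch of the drying rack, axis 48 mm above the bench, neighbours 70 mm off. Origin mid-length on its axis; x runs along it (ends alike). Middle 40 mm: plain cylinder, 22 mm diameter, to grip across; then 17 mm shafts and 12 mm tenons. Rack fixed, 56 mm high; 54 mm clear under the grip between its two rails.
- place_100 (a point): Place of the 100 mm spindle in a lane of the fixed plywood jig (lanes 70 mm apart, order varies): middle of the 116 mm gap between wooden bottom rail and aluminium stop (both 64 mm high), at a seated spindle's axis, 50 mm above bench, 38 above the jig's base. x along the lane, z up. Two dark V saddles 64 mm apart, 12 thick, 58 high, notch 40 wide on top, centre it sideways.
- place_125 (a point): Place of the 125 mm spindle in a lane of the fixed plywood jig (lanes 70 mm apart, order varies): middle of the 141 mm gap between wooden bottom rail and aluminium stop (both 64 mm high), at a seated spindle's axis, 50 mm above bench, 38 above the jig's base. x along the lane, z up. Two dark V saddles 89 mm apart, 12 thick, 58 high, notch 40 wide on top, centre it sideways.
- place_150 (a point): Place of the 150 mm spindle in a lane of the fixed plywood jig (lanes 70 mm apart, order varies): middle of the 166 mm gap between wooden bottom rail and aluminium stop (both 64 mm high), at a seated spindle's axis, 50 mm above bench, 38 above the jig's base. x along the lane, z up. Two dark V saddles 114 mm apart, 12 thick, 58 high, notch 40 wide on top, centre it sideways.
- place_175 (a point): Place of the 175 mm spindle in a lane of the fixed plywood jig (lanes 70 mm apart, order varies): middle of the 191 mm gap between wooden bottom rail and aluminium stop (both 64 mm high), at a seated spindle's axis, 50 mm above bench, 38 above the jig's base. x along the lane, z up. Two dark V saddles 139 mm apart, 12 thick, 58 high, notch 40 wide on top, centre it sideways.
- glue_brush: Flat glue brush, 32x202x11 mm, lying on the left of the bench; bystander. Origin under its middle.
- tape_measure: Tape measure, 34x77x56 mm, standing on the right of the bench; bystander. Origin under its middle.
Not all that is in view belongs to the job. Leave any orange or pink look-alike of the spindle_100 alone.

How it is judged:
At the end, for the whole second after the job is handed in: Each of the four spindles rests in its own lane of the jig (100, 125, 150 and 175 mm spindle in the lane set for that length): its middle within 11 mm along the lane, 6 mm sideways and 5 mm in height of the place, in line with the lane within 0.08 rad, released and still (x of spindle_100 in the frame of place_100 between -0.011 and 0.011 m and y of spindle_100 in the frame of place_100 between -0.006 and 0.006 m and z of spindle_100 in the frame of place_100 between -0.005 and 0.005 m and angle between the x axis of spindle_100 and the x axis of place_100, either way round below 0.08 rad and linear speed of each of spindle_100, spindle_125, spindle_150, spindle_175 below 0.02 m/s and x of spindle_125 in the frame of place_125 between -0.011 and 0.011 m and y of spindle_125 in the frame of place_125 between -0.006 and 0.006 m and z of spindle_125 in the frame of place_125 between -0.005 and 0.005 m and angle between the x axis of spindle_125 and the x axis of place_125, either way round below 0.08 rad and x of spindle_150 in the frame of place_150 between -0.011 and 0.011 m and y of spindle_150 in the frame of place_150 between -0.006 and 0.006 m and z of spindle_150 in the frame of place_150 between -0.005 and 0.005 m and angle between the x axis of spindle_150 and the x axis of place_150, either way round below 0.08 rad and x of spindle_175 in the frame of place_175 between -0.011 and 0.011 m and y of spindle_175 in the frame of place_175 between -0.006 and 0.006 m and z of spindle_175 in the frame of place_175 between -0.005 and 0.005 m and angle between the x axis of spindle_175 and the x axis of place_175, either way round below 0.08 rad); the robot touches nothing.
It fails at once if a spindle falls onto the bench or is dropped into a lane or notch from more than about 25 mm (height (world z) of any of spindle_100, spindle_125, spindle_150, spindle_175 below 0.03 m or (height (world z) of spindle_100 below 0.07 m and linear speed of spindle_100 above 0.7 m/s) or (height (world z) of spindle_125 below 0.07 m and linear speed of spindle_125 above 0.7 m/s) or (height (world z) of spindle_150 below 0.07 m and linear speed of spindle_150 above 0.7 m/s) or (height (world z) of spindle_175 below 0.07 m and linear speed of spindle_175 above 0.7 m/s)).
It fails at once if the glue brush or the tape measure beside the work is shifted by more than 25 mm (distance of any of glue_brush, tape_measure from where it was at the start of the episode above 0.025 m).
It also fails if it takes over 99 s, if anything falls off the work surface, if the arm or the gripper's body presses on something with over 40 N, if the wrist force passes 120 N, or if a joint passes its speed limit or range.

ROBOT

A 6-joint arm with a two-finger parallel gripper is mounted at the origin on a cart in front of the work surface, level with it; the furniture and walls round the work are solid. World frame = base frame: x ahead of the robot, y to its left, z up, the work surface at z = 0. Lengths are in m, angles in rad, forces in N, time in s.
With the tool pointing down it reaches from about 0.35 to 1 m from the base axis. Payload 7.1 kg.
Tool frame: the origin (TCP) lies between the finger pads; the fingertips stand 22 mm ahead of it and the grasp point (between the pads) lies 3 mm ahead of it; x points along the fingers, y is the direction in which the jaws open and shut, and the axes are right-handed (so a half turn about x gives the same grasp; the last joint's range is limited). The gripper opens to 85 mm and grips with 20 to 120 N. Pads are 22 mm wide; open, the fingers measure 114 mm over their backs; the gripper's body (76 mm by 85 mm) begins 54 mm behind the grasp point. The pads swing forward as they close: fully open they stand 13 mm farther back than shut.
Start: joints at [-1.261, 0.423, 1.63, -0, 1.089, -0.019], TCP at [0.202, -0.591, 0.253] pointing down, gripper open.
Joint ranges: [-3, 3], [-0.9, 2.11], [0.09, 2.58], [-1.31, 4.45], [0.11, 2.69], [-2.54, 2.54]. Speed limits (rad/s): [2.39, 2.39, 3.01, 3.14, 3.14, 3.14].

INTERFACE

Orientations are given as a rotation vector (axis times angle).
In Python, from rig import manip gives the robot as it stands. The module is installed in compiled form; this text tells all that it offers. Calls block until the motion is done:
- manip.move_to(position, orientation): joint-space move of the TCP to a pose.
- manip.servo_line(position, orientation=None, rate=0.15): straight line of the TCP; orientation=None keeps the orientation; rate is the mean speed in m/s.
- manip.set_joints(angles): joint-space move.
- manip.command_gripper(opening, f_grip=None): finger opening in m; f_grip is the grip in N (None keeps the last); returns when the fingers have stopped.
- manip.hold(seconds).
- manip.solve_ik(position, orientation): joint angles nearest the present ones, or None.
- manip.camera(name): name is "scene" or "top" or "wrist"; returns a dict with "image" (420x560x3 uint8, red, green, blue), "fx", "fy", "cx", "cy" (pixels), "cam_to_world" (4x4, takes a point from camera to world coordinates); the wrist camera has in their place "mount" (4x4, takes a point from camera to tool coordinates, whose origin is the TCP and whose axes are the tool frame's). Camera axes: x right, y down, z forward; pixel columns grow to the right and rows downward; lengths in m; the calibration is good to about 2 mm. A picture is of the moment at which its call begins: read the wrist's pose just before it. There is no depth.
A pose or a line that the arm cannot do raises manip.IKError and nothing moves.
- manip.sign_off(): hands the job in, once; it reports no verdict.
Readings, each from a call of its own:
- manip.get_time(): time.
- manip.get_joint_positions(): joint angles.
- manip.get_joint_vel(): joint speeds.
- manip.get_tau(): joint torques, N m.
- manip.get_position(): TCP position.
- manip.get_ee_rot(): TCP orientation.
- manip.get_contact_force(): force on the tool from outside, world axes, zero at the start.
- manip.get_torque(): the same for the moment, N m.
- manip.get_width(): finger opening in m.
Only numpy, scipy, OpenCV 4.12 (cv2) and the standard library are available. Lean on these libraries where they do the work, as an engineer would, in place of code of your own. Each camera call takes 0.05 s, during which the arm holds its last target. There are 200 camera calls.

## Working session

There is one attempt and no reset: what is moved stays moved. The work goes in short steps, each a Python script; the robot and the scene stay as the last script left them, time stands still between calls to the robot, and variables do not carry over. Pictures are saved under pics/ and viewed, about 12 in all and at most 16, crops included, and the job is handed in when it is done.

```bash
mkdir -p pics; python3 - <<'E'
from rig import manip
import cv2,numpy as np,pickle
d={}
for n in("scene","top","wrist"):
    c=manip.camera(n);d[n]=c
    cv2.imwrite(f"pics/{n}0.png",c["image"][:,:,::-1])
    print(n,c["fx"],c["fy"],c["cx"],c["cy"]);print(np.round(c.get("cam_to_world",c.get("mount")),4).tolist())
pickle.dump(d,open("d0.pkl","wb"))
print(manip.get_position(),manip.get_ee_rot(),manip.get_time())
im=cv2.resize(d["top"]["image"][:,:,::-1],(800,600),interpolation=cv2.INTER_CUBIC);cv2.imwrite("pics/top0b.png",im)
E
```

```text
scene 532.6206356540063 532.6206356540063 281.96569908045217 205.24035458270006
[[-0.4281, -0.4308, 0.7944, -0.9908], [-0.9036, 0.2179, -0.3688, 0.6927], [-0.0142, -0.8757, -0.4826, 0.9857], [0.0, 0.0, 0.0, 1.0]]
top 425.5853523666076 425.5853523666076 279.86006005522574 208.30138300161914
[[-0.0012, -0.9907, 0.1362, 0.2897], [-0.9999, 0.0032, 0.0146, -0.023], [-0.0149, -0.1362, -0.9906, 1.336], [0.0, 0.0, 0.0, 1.0]]
wrist 290.7522465556087 290.7522465556087 281.40644389456725 213.85760701734293
[[0.001, -0.3212, 0.947, -0.1205], [1.0, -0.0008, -0.0013, -0.0001], [0.0011, 0.947, 0.3212, -0.0825], [0.0, 0.0, 0.0, 1.0]]
[ 0.20172991 -0.59113385  0.25270904] [ 2.0437032   0.34034107 -2.04406511] 0.15
```

View pics/top0b.png

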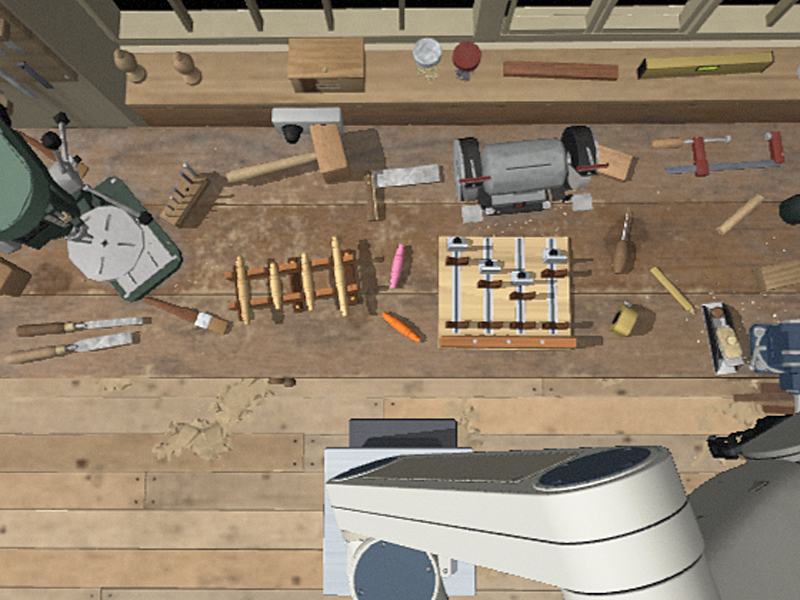

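View pics/scene0.png

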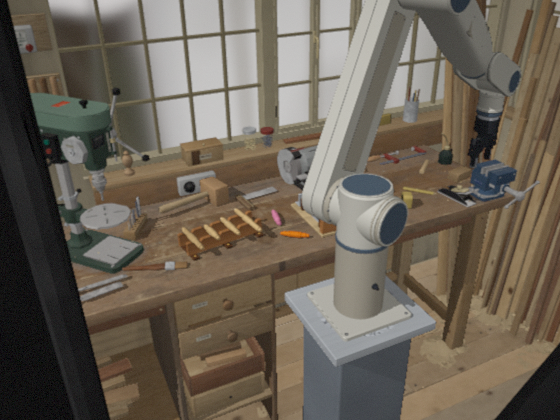

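```bash
cat > h.py <<'E'
import numpy as np,cv2
from rig import manip
from scipy.spatial.transform import Rotation as R
def T_wrist(c,p,r):
    T=np.eye(4);T[:3,:3]=R.from_rotvec(r).as_matrix();T[:3,3]=p
    return T@c["mount"]
def px2w(c,T,u,v,z):
    d=T[:3,:3]@np.array([(u-c["cx"])/c["fx"],(v-c["cy"])/c["fy"],1]);o=T[:3,3]
    return o+d*(z-o[2])/d[2]
def w2px(c,T,P):
    q=T[:3,:3].T@(np.asarray(P)-T[:3,3]);return c["fx"]*q[0]/q[2]+c["cx"],c["fy"]*q[1]/q[2]+c["cy"]
def down(yaw):  # tool x down, jaw (y) axis at angle yaw from world x
    x=np.array([0,0,-1.]);y=np.array([np.cos(yaw),np.sin(yaw),0]);return R.from_matrix(np.c_[x,y,np.cross(x,y)]).as_rotvec()
E
python3 - <<'E'
from h import *
import pickle
c=pickle.load(open("d0.pkl","rb"))["top"];T=c["cam_to_world"]
s=.7
for n,u,v,z in [("175?",239,255,.05),("",247,323,.05),("s2",272,262,.05),("",280,309,.05),("s3",304,254,.05),("",312,310,.05),("s4",336,237,.05),("",347,316,.05),
 ("jigTL",438,237,.012),("TR",569,237,.012),("BR",575,347,.06),("BL",440,347,.06),("orange",400,325,.01),("pink",398,265,.01),("tape",624,320,.03),("brush",190,315,.01)]:
    print(n,np.round(px2w(c,T,u*s,v*s,z)[:2],3))
print(R.from_rotvec([2.0437032,.34034107,-2.04406511]).as_matrix().round(3))
im=c["image"][:,:,::-1]
a=cv2.resize(im[155:255,150:250],(400,400),interpolation=cv2.INTER_CUBIC);b=cv2.resize(im[155:255,305:405],(400,400),interpolation=cv2.INTER_CUBIC)
cv2.imwrite("pics/top1.png",np.hstack([a,b]))
E
```

```text
175? [0.561 0.344]
 [0.413 0.322]
s2 [0.545 0.272]
 [0.443 0.252]
s3 [0.562 0.203]
 [0.44  0.183]
s4 [0.6   0.134]
 [0.427 0.108]
jigTL [ 0.608 -0.089]
TR [ 0.606 -0.379]
BR [ 0.36 -0.37]
BL [ 0.36  -0.088]
orange [ 0.411 -0.004]
pink [0.545 0.001]
tape [ 0.419 -0.485]
brush [0.435 0.459]
[[-0.     0.323 -0.946]
 [ 0.001 -0.946 -0.323]
 [-1.    -0.001 -0.   ]]
```

View pics/top1.png

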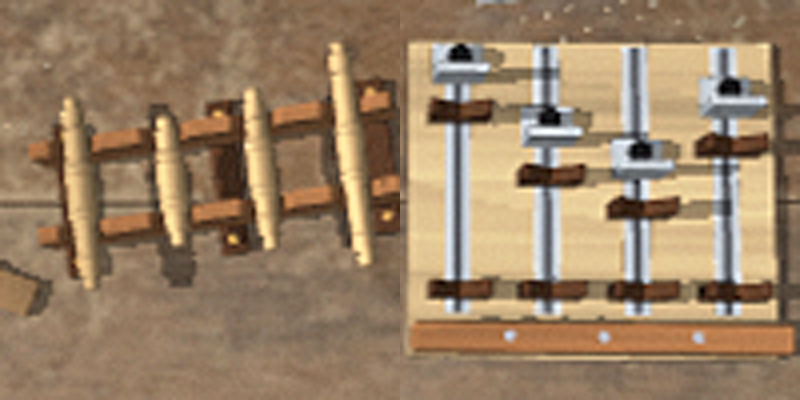

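Spindles left to right in the rack are 150, 100, 125, 175. Jig lanes left to right are 175, 125, 100, 150. The lanes run roughly along world x, and the spindles are yawed about 8.5°. Next: refine with the wrist camera.

```bash
python3 - <<'E'
from h import *
import pickle
d={}
for n,p,yaw in [("jig1",(.55,-.23,.26),np.pi/2),("jig2",(.62,-.23,.22),np.pi/2),("rack1",(.55,.22,.26),np.pi/2+.15),("rack2",(.62,.24,.22),np.pi/2+.15)]:
    q=manip.solve_ik(p,down(yaw));print(n,None if q is None else np.round(q,2))
    if q is None: continue
    if n.endswith('1'): manip.move_to(p,down(yaw))
    else: manip.servo_line(p,down(yaw))
    manip.hold(.3)
    P,r=manip.get_position(),manip.get_ee_rot()
    c=manip.camera("wrist");d[n]=(c,T_wrist(c,P,r));print(P,manip.get_time())
    cv2.imwrite(f"pics/{n}.png",c["image"][:,:,::-1])
pickle.dump(d,open("d1.pkl","wb"))
g=lambda n:cv2.resize(cv2.imread(f"pics/{n}.png"),(400,300),interpolation=cv2.INTER_AREA)
cv2.imwrite("pics/m1.png",np.vstack([np.hstack([g("jig1"),g("jig2")]),np.hstack([g("rack1"),g("rack2")])]))
E
```

```text
jig1 [-0.42  0.37  1.69  0.    1.08 -1.99]
[ 0.54983025 -0.23045793  0.25999615] 2.325
jig2 [-0.37  0.51  1.57  0.    1.06 -1.94]
[ 0.61976667 -0.23019879  0.22070319] 3.3583
rack1 [ 0.36  0.37  1.7  -0.    1.08 -1.36]
[0.55026433 0.21946921 0.25991839] 5.3833
rack2 [ 0.35  0.52  1.56 -0.    1.06 -1.37]
[0.61977846 0.24000054 0.22069705] 6.4333
```

View pics/m1.png

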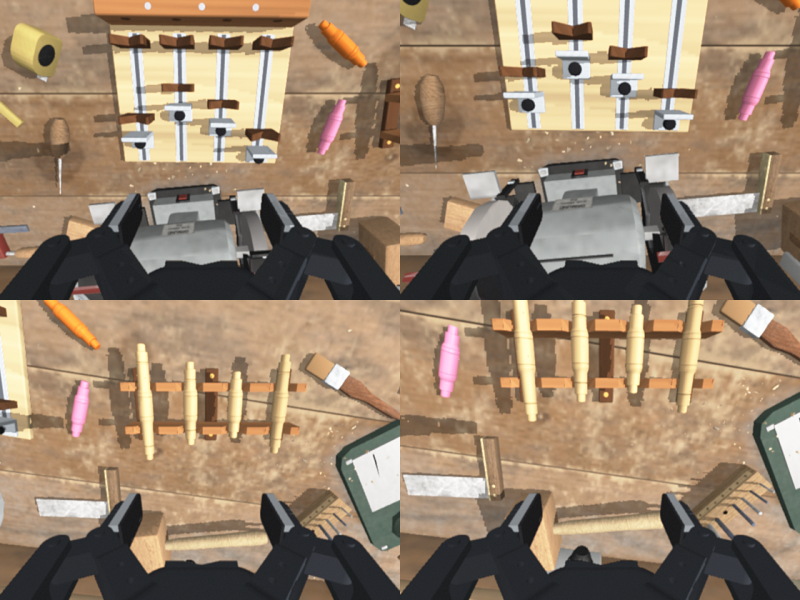

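```bash
cat >> h.py <<'E'
def ortho(c,T,x0,x1,y0,y1,z,s):  # image: right=-y, up=+x ; s m/px
    W,H=int((y1-y0)/s),int((x1-x0)/s)
    src=np.float32([w2px(c,T,(x,y,z)) for x,y in [(x1,y1),(x1,y0),(x0,y0),(x0,y1)]])
    M=cv2.getPerspectiveTransform(src,np.float32([[0,0],[W,0],[W,H],[0,H]]))
    return cv2.warpPerspective(c["image"][:,:,::-1],M,(W,H),flags=cv2.INTER_CUBIC)
E
python3 - <<'E'
from h import *
import pickle
d=pickle.load(open("d1.pkl","rb"));
c,T=d["jig1"]
cv2.imwrite("pics/jo.png",ortho(c,T,.345,.625,-.40,-.07,.058,.0005))
c,T=d["rack1"]
for nm in("rack1",):
    s=.0005;x1,y1=.62,.38
    o=ortho(c,T,.40,x1,.08,y1,.048,s)
    h=cv2.cvtColor(o,cv2.COLOR_BGR2HSV)
    m=cv2.inRange(h,(15,70,165),(28,150,255));m=cv2.morphologyEx(m,cv2.MORPH_OPEN,np.ones((7,7)))
    m=cv2.morphologyEx(m,cv2.MORPH_CLOSE,np.ones((9,9)))
    n,l,st,ce=cv2.connectedComponentsWithStats(m)
    for i in range(1,n):
        if st[i,4]<3000: continue
        p=np.argwhere(l==i)[:,::-1].astype(np.float32)
        (cx,cy),(w,hh),a=cv2.minAreaRect(p)
        vx,vy,_,_=cv2.fitLine(p,cv2.DIST_L2,0,.01,.01).ravel()
        box=cv2.boxPoints(((cx,cy),(w,hh),a)).astype(int);cv2.polylines(o,[box],True,(0,0,255))
        print(np.round([x1-cy*s,y1-cx*s,max(w,hh)*s,min(w,hh)*s,np.arctan(vx/vy), x1-ce[i,1]*s,y1-ce[i,0]*s],4))
    cv2.imwrite("pics/ro.png",o)
E
```

```text
[0.5105 0.2565 0.247  0.219  0.7568 0.5144 0.2882]
[0.5183 0.1216 0.1775 0.0255 0.2148 0.5181 0.1212]
[ 0.548   0.3097  0.0471  0.0271 -1.3732  0.5469  0.3073]
[0.491  0.2979 0.0431 0.0351 0.0696 0.491  0.2987]
```

View pics/jo.png

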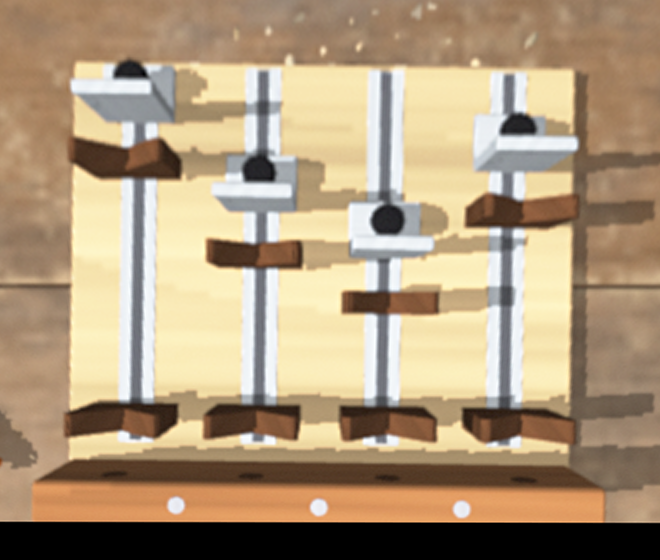

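View pics/ro.png

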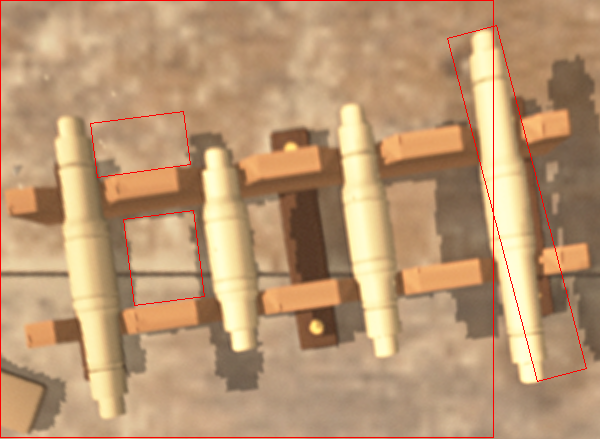

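Spindles and lanes are located, and the lane spacing, gaps and spindle lengths match the specification. I'll move the 175 mm spindle first and check the result.

```bash
cat >> h.py <<'E'
S={175:(.517,.1265),125:(.505,.196),100:(.4953,.2643),150:(.4865,.3345)}
PL={175:(.4805,-.1258),125:(.455,-.196),100:(.442,-.2659),150:(.4653,-.3361)}
def cyc(L):
    f=lambda:np.round(manip.get_contact_force(),1)
    (x,y),(px,py)=S[L],PL[L];rs,rp=down(np.pi/2+.139),down(np.pi/2-.011);Z=.17
    manip.command_gripper(.05)
    manip.servo_line((x,y,Z),rs,rate=.35)
    manip.servo_line((x,y,.075),rate=.2);manip.servo_line((x,y,.051),rate=.06)
    print(L,"at grasp",f());manip.command_gripper(0,40);print("width",manip.get_width(),f())
    manip.servo_line((x,y,.09),rate=.08);manip.servo_line((x,y,Z),rate=.2);manip.hold(.2);f0=manip.get_contact_force()
    print("lifted",manip.get_width(),f())
    manip.servo_line((px,py,Z),rp,rate=.3)
    manip.servo_line((px,py,.085),rate=.15);z=.062;manip.servo_line((px,py,z),rate=.06)
    while z>.0525:
        z-=.001;manip.servo_line((px,py,z),rate=.03)
        if np.linalg.norm(manip.get_contact_force()-f0)>8: break
    print("set z",z,f()-np.round(f0,1));manip.command_gripper(.045);manip.hold(.2)
    manip.servo_line((px,py,.09),rate=.1);manip.servo_line((px,py,Z),rate=.3);print("t",manip.get_time())
def look(n,p=(.55,-.23,.26)):
    manip.servo_line(p,down(np.pi/2-.011),rate=.35);manip.hold(.2);P,r=manip.get_position(),manip.get_ee_rot()
    c=manip.camera("wrist");o=ortho(c,T_wrist(c,P,r),.345,.625,-.40,-.07,.05,.0005);cv2.imwrite(n,o)
E
python3 - <<'E'
from h import *
cyc(175);look("pics/a1.png")
E
```

```text
175 at grasp [0.2 0.1 0.6]
width 0.020669979458706085 [-0.9 -5.   2.9]
lifted 0.02132545996826818 [-0.1  0.3 -0.8]
set z 0.05199999999999999 [-4.  -1.2 15.8]
t 16.675
```

View pics/a1.png

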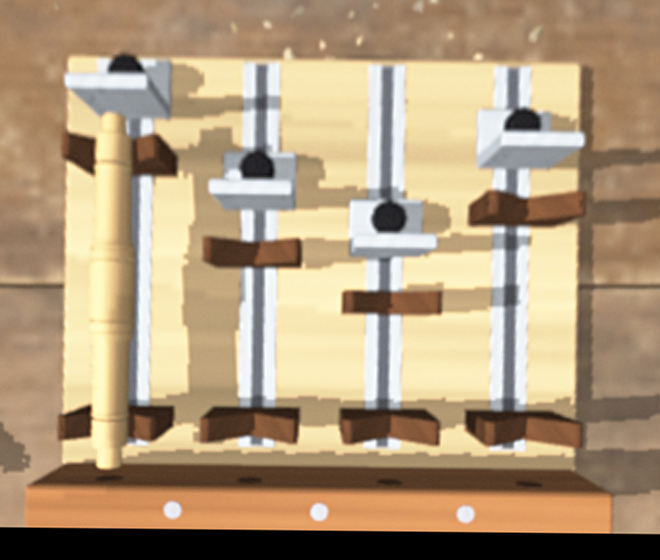

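The 175 mm spindle lies in both saddles. Its ends are at about (114,112) and (108,468), so its middle is within 1 mm of the target and its yaw is in line. Now the other three.

```bash
python3 - <<'E'
from h import *
for L in (125,100,150):
    cyc(L)
    if not True: break
look("pics/a2.png")
P,r=manip.get_position(),manip.get_ee_rot();c=manip.camera("scene");cv2.imwrite("pics/s2.png",c["image"][:,:,::-1])
E
```

```text
125 at grasp [ 0.2 -0.2  0. ]
width 0.020755203164128863 [ 0.6 -6.5  3.9]
lifted 0.020666607914954355 [-0.3 -0.7  0.2]
set z 0.05199999999999999 [-4.   2.6 16.8]
t 28.8
100 at grasp [-0.9 -1.   0.7]
width 0.02067397513671545 [ 1.2 -1.2  1.3]
lifted 0.020761939307051253 [ 0.3 -0.3 -0.1]
set z 0.05199999999999999 [-3.3  3.8 15.9]
t 40.6083
150 at grasp [-0.8  0.4  0.4]
width 0.020517030809362177 [ 1.6 -5.5  3.2]
lifted 0.020747515961383467 [ 0.4 -0.3 -0.8]
set z 0.05199999999999999 [-4.2  3.7 13.5]
t 53.275
```

View pics/a2.png

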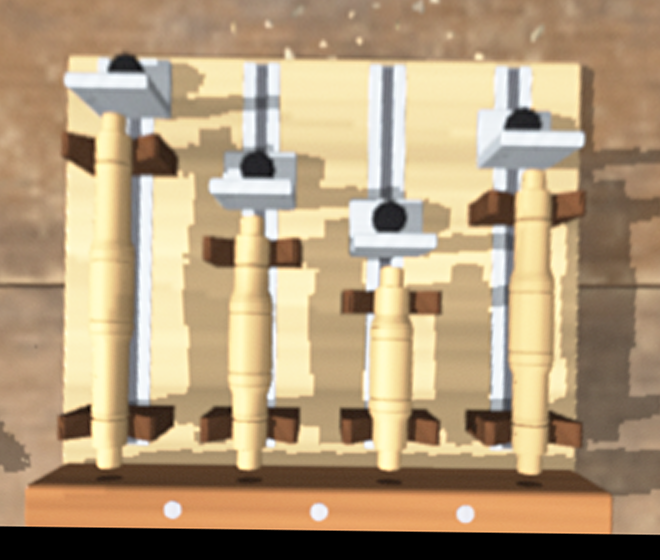

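All four spindles lie in both saddles of the right lanes. Their middles are at rows 290, 342, 369 and 321, within about 1.5 mm of the targets along the lane. The gripper is clear, so I'm handing in.

```bash
python3 - <<'E'
from rig import manip
print(manip.get_contact_force(),manip.get_time());manip.sign_off()
E
```

```text
[ 0.20808084  0.12348554 -0.85743789] 54.1917
the job is handed in; nothing more can be done
```

View pics/s2.png

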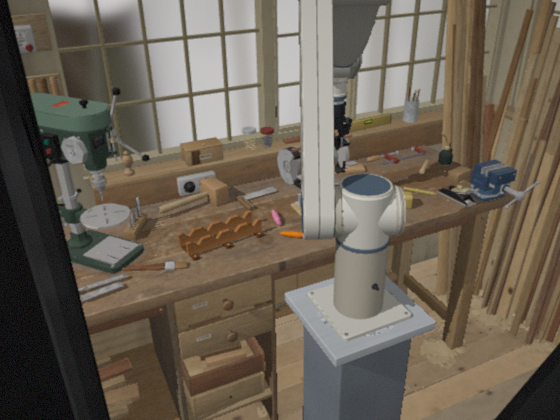

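I moved all four spindles from the rack into their matching jig lanes and handed the job in at 54 s of the 99 s allowed. From left to right the lanes now hold the 175, 125, 100 and 150 mm spindles.

- **Placement:** In the last wrist picture every spindle lies in both saddles, between the bottom rail and its stop. By eye, their middles are within about 1.5 mm along the lane and about 1 mm sideways. They are in line with the lanes to about 0.01 rad. I did not measure their height separately, only saw them seated.
- **Setting down:** Each one touched down under force feedback, with about 14–17 N of contact before release. None was dropped. The gripper was clear of everything at hand-in.
- **Bystanders:** In the last scene picture the glue brush is where it was. The tape measure is partly hidden by the arm, but it looks unmoved. The orange and pink look-alikes were not touched. I viewed this picture only after handing in.
- **Failed step:** My automatic colour segmentation of the spindles in the rack did not work, so I picked their ends by hand on a rectified image. Those lengths came out 1–2 mm over nominal, so they identified the spindles clearly.

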